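Start the hood fan and raise the sash to the pointer

TASK

Make the bench-top fume hood ready for work: first switch on its fan by pressing down the raised half of the rocker on the switch box, then push the hood's sliding window up from beneath its lip until the end of the lip is level with the tip of the pointer on the hood's left post, without running it well past the pointer. Only press and push with the fingers: do not take hold of the lip or touch its rubber top, and leave the loose things on the bench where they stand.

Things in the scene. Friction and masses are not known exactly. Their poses are not given: they have to be found in the camera images.
- hood: Bench-top fume hood, fixed, at any place and yaw: white and grey box, 110 deep (x) x 390 wide (y) x 452 mm tall, exhaust stub on top to 503 mm. Origin: on its underside, midway across, 30 mm in from its back; x axis from front to back, z up. In its frame the plinth (80 mm high) has its front at x = -80 mm, the two side posts at -90 mm. The window slides up between the posts. Things inside are fixed.
- sash (a joint): Height (m) by which the counterweighted clear sliding window of the hood is raised: 0 shut, 0.18 top stop. It starts between 0 and 0.03. It needs about 3 to 6 N of upward push and stays where it is left.
- lip_under (a point): Middle of the lip's front edge, at the height of its flat underside (100 mm over the bench when shut). The lip is a level shelf, 280 wide (hood y) and 14 mm thick, that juts 50 mm forward (hood -x) from the window's foot; space below is free. A finger sloping forward and down (35-45 deg off upright), tip 18 mm in past the front edge, catches it as it moves straight up. Axes as the hood's.
- lip_end (a point): Left (hood +y) end face of the lip, at the middle of its 14 mm thickness (7 mm above the underside). This height is compared with the pointer. Axes as the hood's.
- lip_top (a point): Centre of the upper face of the black rubber strip, 44 x 276 x 4 mm, on top of the lip; it ends 6 mm behind the lip's front edge and moves with the window. Not to be touched. Axes as the hood's.
- pointer_tip (a point): Tip of the dark steel pointer, a cone 26 mm long and 12 mm thick held by a clamp (24 mm high) on the left post of the hood. It points to the hood's -y, just beside (7 mm from) the path of the lip's left end. Fixed; it stands 200 to 260 mm above the bench. Axes as the hood's.
- switch_box: Fan switch box, fixed to the bench: grey, 130 (x) x 80 (y) x 34 mm, with a black bezel 90 x 56 mm whose top is at 40 mm. Origin: centre of its underside; x axis along the rocker's length, with the raised half on the -x side; arbitrary yaw.
- rocker (a joint): Angle (rad) of the V-shaped grey rocker on the switch box: 0 off (near half, on the box's -x side, raised; far half flat), 0.38 on (near half pressed flat, far half raised), an end stop. It stays where it is left. Hinge along the box's y axis, over the box's middle, 47.5 mm above the bench. Pressing 26 mm from the hinge takes about 3 to 4 N.
- rocker_press (a point): Middle of the upper face of the rocker's near half (half 36 long x 44 mm wide), 26 mm from the hinge; 60 mm above the bench when off, and 51 mm when on. It turns with the rocker.
- jar_t01: Loose specimen jar with yellow lid, 73 mm across, 123 mm tall, left of the hood. Bystander; origin under its centre.
- jar_t02: Loose specimen jar with yellow lid, 73 mm across, 123 mm tall, between the switch box and the front of the hood. Bystander; origin under its centre.
- petri_1: Loose covered dish, 65 mm across, 14 mm tall, on the bench in front of the hood. Bystander; origin under its centre.
- dial_timer: Loose bench timer, 51 x 67 x 66 mm, beyond the switch box. Bystander; origin under its centre.
- dropper_1: Loose dropper bottle, 34 mm across, 78 mm tall, in front of the hood, to the left. Bystander; origin under its centre.

How it is judged (in metres and radians):
On the way, in this order (a step that is already met when the one before it is completed fails the run):
1. the fan rocker is pressed on (value of joint rocker above 0.3 rad), for 0.2 s.
2. then the window is raised until its lip is level with the pointer (z of lip_end in the frame of pointer_tip between -0.01 and 0.01 m), for 0.2 s.
At the end, for the whole second after the job is handed in: The rocker is on (past 0.30 of 0.38 rad), the end of the window's lip is within 10 mm of the pointer tip's height, and the window is at rest (all of step 2 and value of joint rocker above 0.3 rad and velocity of joint sash between -0.005 and 0.005 m/s); the robot touches nothing.
It fails at once if the window is run more than 25 mm above the pointer (z of lip_end in the frame of pointer_tip above 0.025 m).
It fails at once if the lip is gripped: its rubber top is touched with more than 1 N (contact force between the arm and sash_c7 above 1 N).
It fails at once if the lip's rubber top is touched by the fingers with more than 1 N (contact force between the fingers and sash_c7 above 1 N).
It fails at once if a loose bystander is lifted or shifted by more than 30 mm (distance of any of jar_t01, jar_t02, petri_1, dial_timer, dropper_1 from where it was at the start of the episode above 0.03 m).
It also fails if it takes over 58 s, if anything falls off the work surface, if the arm or the gripper's body presses on something with over 40 N, if the wrist force passes 120 N, or if a joint passes its speed limit or range.

ROBOT

A 7-joint arm with a two-finger parallel gripper is mounted at the origin on the work surface; the furniture and walls round the work are solid. World frame = base frame: x ahead of the robot, y to its left, z up, the work surface at z = 0. Lengths are in mm, angles in rad, forces in N, time in s.
With the tool pointing down it reaches from about 425 to 800 mm from the base axis. Payload 8.3 kg.
Tool frame: the origin (TCP) lies at the centre of the arm's flange, where the gripper is bolted on; the fingertips stand arm.nose_length ahead of it and the grasp point (between the pads) lies 155 mm ahead of it (arm.nose_length is the distance from the TCP to the fingertips, in mm); x points along the fingers, y is the direction in which the jaws open and shut, and the axes are right-handed (so a half turn about x gives the same grasp; the last joint's range is limited). The gripper opens to 85 mm and grips with 20 to 120 N. Pads are 22 mm wide; open, the fingers measure 114 mm over their backs; the gripper's body (76 mm by 85 mm) begins 54 mm behind the grasp point. The pads swing forward as they close: fully open they stand 13 mm farther back than shut.
Start: joints at [1.114, 0.383, 0.016, 1.37, -0.006, 1.388, -0.046], TCP at [239.842, -577.141, 404.679] pointing down, gripper open.
Joint ranges: [-2.95, 2.95], [-0.25, 2.06], [-1.52, 1.56], [0.18, 2.33], [-1.44, 4.58], [0.02, 2.06], [-3.01, 3.01]. Speed limits (rad/s): [2.39, 2.39, 3.01, 3.01, 3.14, 3.14, 3.14].

INTERFACE

Orientations are given as a 3x3 rotation matrix whose columns are the frame's x, y, z axes.
In Python, from station import arm gives the robot as it stands.
- The arm moves only by the tool play_rows, never from a script. Its argument "series" is a list of rows, each a list of 2 entries, a list of its own where there are three numbers: the shift along the world's x, y, z as a fraction of full scale, then the turn, a rotation vector about the world's x, y, z as a fraction of full scale. In form: [[[dx, dy, dz], [ax, ay, az]], ...]. A call has 1 to 8 rows; each row is the pose to reach, as a shift and turn from the pose measured when the call began, turning the shorter way round; what a row does not reach only later rows make up. Full scale, the value 1, is 10 cm for a shift and 180 degrees for a turn. A row lasts 1/10 s, in which the tool goes at most 50 mm and 8.59 degrees, less where a joint would pass 70% of its speed; a pose out of reach is approached as far as the arm can. A call with a number of a shift or a turn outside -1 to 1 is refused whole. A call with a gripper value outside its range is refused whole. "claw" is the closure, from -1 (fully open) to 1 (shut), set as the call begins (left out, the last holds). The fingers move at their own pace and stop on an object; "newtons" is the grip in N (left out, the last holds). Time passes only in rows, so rows that repeat a pose let the fingers close. It gives the time, the measured TCP pose, the force and the opening at its end, in the units of the state.
- arm.read_state(): the state, without advancing time (a new reading comes with each control period).
- arm.get_image(name): name is "side" or "top" or "wrist"; returns the picture (400x640x3 uint8, red, green, blue); there is no depth.
- arm.camera_model(name): a dict with "K" (3x3 intrinsics, pixels), "eye" and "orientation" of the camera in the world; the wrist camera has in their place "tool_from_camera" (4x4, takes a point from camera to tool coordinates, whose origin is the TCP and whose axes are the tool frame's). Camera axes: x right, y up, looking along -z (the intrinsics and any distortion apply to the point x, -y, -z); pixel columns grow to the right and rows downward; lengths in mm; the calibration is good to about 2 mm. The wrist camera is an equidistant fisheye: a pixel r from the principal point sees the ray r / f radians off the axis. A picture is of the moment at which its call begins: read the wrist's pose just before it. camera_model takes no time and is no camera call.
- arm.close_job(): hands the job in, once; it reports no verdict.
The state is a dict: "clock": time; "joints": joint angles; "qd": joint speeds; "joint_torque": joint torques, N m; "tcp_pos": TCP position; "ee_rot": TCP orientation; "force": force on the tool from outside, world axes, zero at the start; "torque": the same for the moment, N m; "grip_width": finger opening in mm.
Only numpy, scipy, OpenCV 4.12 (cv2) and the standard library are available. Lean on these libraries where they do the work, as an engineer would, in place of code of your own. Each camera call takes 0.05 s, during which the arm holds its last target.

## Working session

There is one attempt and no reset: what is moved stays moved. The work goes in short steps, Python scripts to look and compute and a tool call to move; the robot and the scene stay as the last step left them, time stands still between calls to the robot, and variables do not carry over. Pictures are saved under pics/ and viewed, and the job is handed in when it is done.

Besides the shell and the picture viewer there is one more tool, called after "Call:" as a command line: name --argument value ..., lists and objects as JSON in quotes. play_rows: Moves the arm, as the interface text tells. Shift numbers are shares of 10 cm and turn numbers shares of 180 degrees, none past 1 either way. Its arguments: {"type":"object","properties":{"series":{"type":"array"},"claw":{"type":"number"},"newtons":{"type":"number"}},"required":["series"]}

```bash
mkdir -p pics; ls; python3 - <<'E'
from station import arm
import cv2
s=arm.read_state(); print(s); print(arm.nose_length)
for n in ("side","top","wrist"):
    im=arm.get_image(n); cv2.imwrite(f"pics/{n}0.png",im[:,:,::-1]); print(n,arm.camera_model(n))
E
```

```text
pics
{'clock': 0.0, 'joints': array([ 1.11409254,  0.38424182,  0.01636381,  1.37114319, -0.00631652,
        1.3882131 , -0.04653015]), 'qd': array([ 0.00161131,  0.00282761, -0.00010011,  0.00134605,  0.00019862,
       -0.00106201,  0.00223256]), 'joint_torque': array([ 2.63967577e-04, -6.27596283e+01,  8.44053682e-01, -3.71819723e+01,
        1.63769518e-02,  1.39353873e-02, -8.85447389e-05]), 'tcp_pos': array([ 239.79854945, -576.98969109,  403.68113976]), 'ee_rot': array([[-7.65316155e-04,  3.83740067e-01, -9.23440835e-01],
       [ 1.80100970e-03, -9.23439079e-01, -3.83740829e-01],
       [-9.99998085e-01, -1.95680896e-03,  1.56032625e-05]]), 'force': array([-0.53458282, -0.1373535 , -0.06887847]), 'torque': array([0.01414285, 0.00441748, 0.00960131]), 'grip_width': 85.37382481644885}
173.4
side {'K': array([[439.93546856,   0.        , 321.47410739],
       [  0.        , 439.93546856, 198.40891149],
       [  0.        ,   0.        ,   1.        ]]), 'eye': array([ 156.12496859,  982.44618089, 1015.54476032]), 'orientation': array([[-0.9131585 ,  0.25665225, -0.31665625],
 
[... 312 characters left out ...]
5763348]), 'orientation': array([[-0.02757736,  0.99556348, -0.08996022],
       [-0.99961558, -0.02720784,  0.0053315 ],
       [ 0.00286023,  0.09007266,  0.99593109]])}
wrist {'K': array([[309.70691629,   0.        , 318.10864497],
       [  0.        , 309.70691629, 202.51597255],
       [  0.        ,   0.        ,   1.        ]]), 'tool_from_camera': array([[ 7.41790928e-04,  3.18132089e-01, -9.48046109e-01,
         2.99924452e+01],
       [ 9.99999643e-01,  1.48657171e-04,  8.32325845e-04,
         4.20197627e-01],
       [ 4.05723412e-04, -9.48046387e-01, -3.18131865e-01,
        -8.08556245e+01],
       [ 0.00000000e+00,  0.00000000e+00,  0.00000000e+00,
         1.00000000e+00]])}
```

View pics/side0.png

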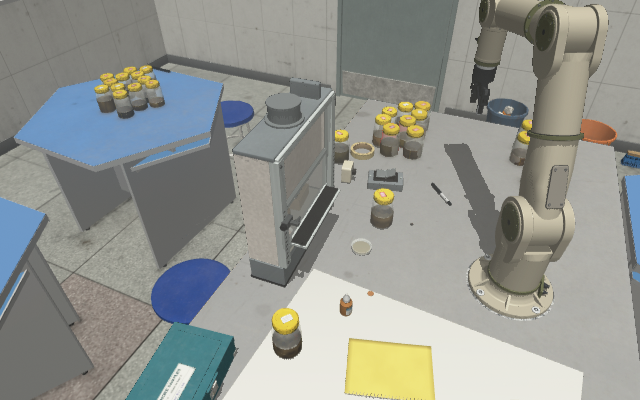

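View pics/top0.png

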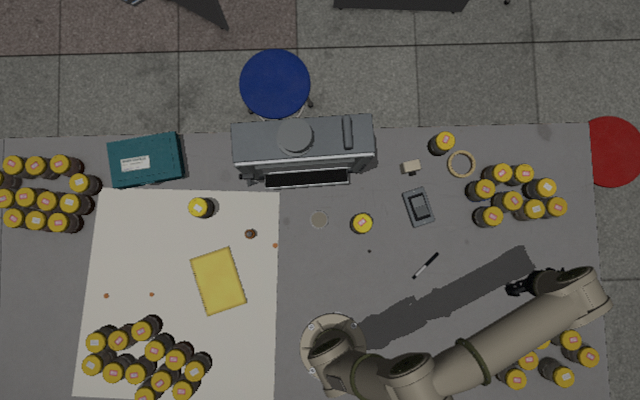

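View pics/wrist0.png

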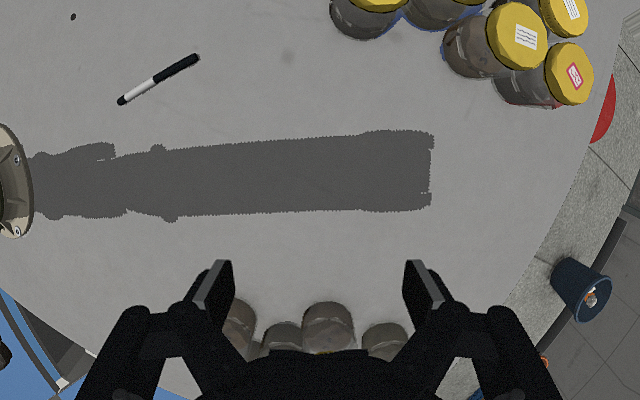

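The side view has the hood at (285,180), the switch box at (385,180), jars at (382,207) and (287,330), a dish at (361,247) and a dropper at (346,305). The top view has the hood front at y≈165 to 185 and the switch box at (418,207). I'll zoom in next.

```bash
python3 - <<'E'
import cv2
t=cv2.imread("pics/top0.png"); s=cv2.imread("pics/side0.png")
def crop(im,x,y,w,h,k,n): cv2.imwrite(n,cv2.resize(im[y:y+h,x:x+w],None,fx=k,fy=k,interpolation=cv2.INTER_CUBIC))
crop(t,225,110,160,90,5,"pics/t_hood.png")
crop(t,385,150,80,80,7,"pics/t_sw.png")
crop(s,235,70,160,220,2.7,"pics/s_hood.png")
crop(s,270,180,75,60,8,"pics/s_lip.png")
crop(s,335,150,80,60,8,"pics/s_sw.png")
E
```

```text
(no output)
```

View pics/t_hood.png

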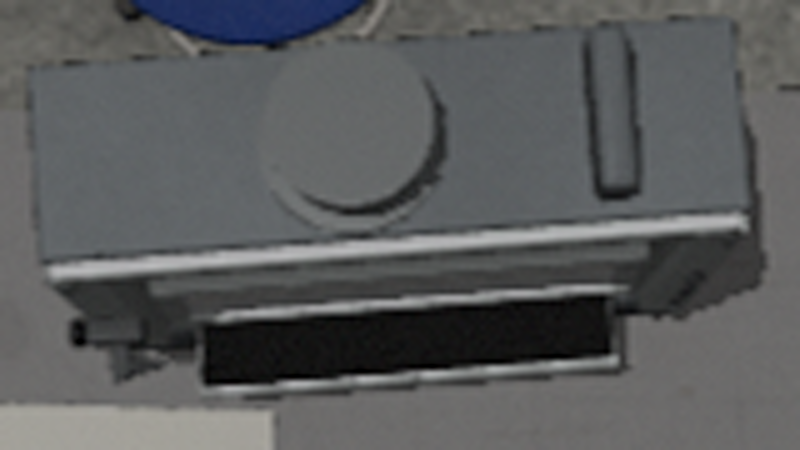

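View pics/t_sw.png

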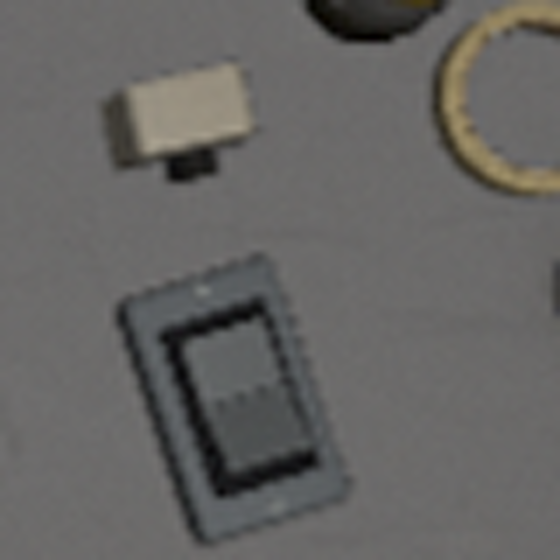

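View pics/s_hood.png

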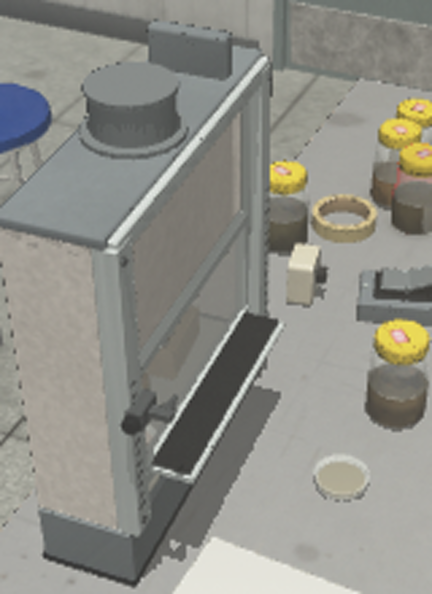

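View pics/s_lip.png

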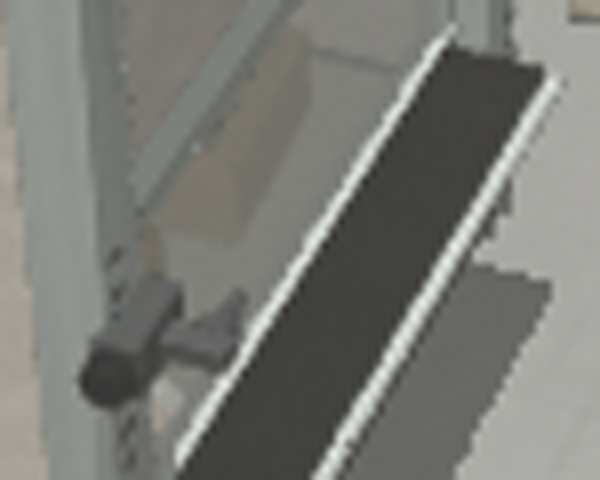

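View pics/s_sw.png

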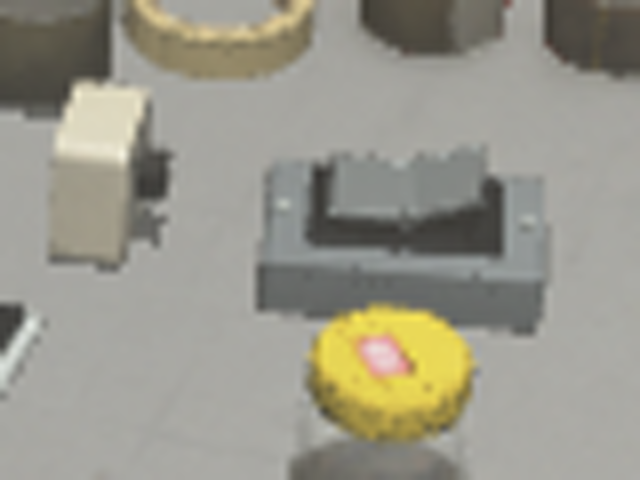

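The top view shows the box corners and a rocker with its darker, raised half towards the robot; the side view agrees. The black clamp and pointer are at about (245-264,177) in the top view. I'll fit the poses from both views next.

```bash
cat > h.py <<'E'
import numpy as np, cv2
from scipy.optimize import least_squares
from station import arm
def proj(name,P,pose=None):
    c=arm.camera_model(name); P=np.atleast_2d(np.asarray(P,float)); K=c['K']
    if name=='wrist':
        p,R=pose; T=c['tool_from_camera']; Rc=R@T[:3,:3]; eye=p+R@T[:3,3]
    else: Rc=c['orientation']; eye=c['eye']
    q=(P-eye)@Rc; x,y,z=q[:,0],-q[:,1],-q[:,2]
    if name=='wrist':
        r=np.hypot(x,y); th=np.arctan2(r,z); s=th/np.maximum(r,1e-9)
        return np.c_[K[0,0]*x*s+K[0,2],K[1,1]*y*s+K[1,2]]
    return np.c_[K[0,0]*x/z+K[0,2],K[1,1]*y/z+K[1,2]]
def ray(name,uv,pose=None):
    c=arm.camera_model(name);K=c['K'];x=(uv[0]-K[0,2])/K[0,0];y=(uv[1]-K[1,2])/K[1,1]
    if name=='wrist':
        p,R=pose; T=c['tool_from_camera']; Rc=R@T[:3,:3]; eye=p+R@T[:3,3]
        th=np.hypot(x,y); d=np.array([x,y,0])/max(th,1e-9)*np.sin(th)+np.array([0,0,np.cos(th)])
    else: Rc=c['orientation']; eye=c['eye']; d=np.array([x,y,1.])
    d=Rc@np.array([d[0],-d[1],-d[2]]); return eye,d/np.linalg.norm(d)
def atz(name,uv,z,pose=None):
    e,d=ray(name,uv,pose); return e+d*(z-e[2])/d[2]
def W(pose,P): # pose x,y,yaw
    x,y,a=pose; c,s=np.cos(a),np.sin(a); P=np.atleast_2d(P)
    return np.c_[x+c*P[:,0]-s*P[:,1],y+s*P[:,0]+c*P[:,1],P[:,2]]
E
python3 - <<'E'
from h import *
tc=lambda u,v:(225+u/5,110+v/5)
sc=lambda u,v:(235+u/2.7,70+v/2.7)
obs=[('top',tc(30,68),(30,195,452)),('top',tc(735,18),(30,-195,452)),
('side',sc(45,560),(30,195,0)),('side',sc(137,585),(-80,195,0)),('side',sc(0,218),(30,195,452))]
lip=[('side',sc(190,475),(-1,140,14)),('side',(340,190),(-1,-140,14)),('top',tc(208,392),(-1,140,14)),('top',tc(620,367),(-1,-140,14))]
def f(p,full=False):
    r=[]
    for n,uv,P in obs: r+=list(proj(n,W(p[:3],P))[0]-uv)
    for n,uv,P in lip: r+=list(proj(n,W(p[:3],(p[4],P[1],100+p[3]+P[2])))[0]-uv)
    return np.array(r)
s=least_squares(f,[650,70,0.07,15,-120],loss='soft_l1'); print(s.x); print(f(s.x).reshape(-1,2).round(1))
hood=s.x
q=lambda u,v:(385+u/7,150+v/7)
w=lambda u,v:(335+u/8,150+v/8)
ob=[('top',q(120,300),(65,40,34)),('top',q(265,253),(65,-40,34)),('top',q(350,490),(-65,-40,34)),('top',q(205,545),(-65,40,34)),
('top',q(163,338),(45,28,40)),('top',q(265,302),(45,-28,40)),('top',q(320,463),(-45,-28,40)),('top',q(225,497),(-45,28,40)),
('side',w(258,305),(65,40,0)),('side',w(262,268),(65,40,34)),('side',w(545,280),(-65,40,34)),('side',w(535,332),(-65,40,0)),('side',w(548,178),(-65,-40,34))]
g=lambda p:np.concatenate([proj(n,W(p,P))[0]-uv for n,uv,P in ob])
b=least_squares(g,[540,-180,0.25],loss='soft_l1');print(b.x);print(g(b.x).reshape(-1,2).round(1))
print('press',W(b.x,(-25,0,60)),W(b.x,(-26,0,51)))
np.savez('poses.npz',hood=hood,box=b.x)
for nm,uv,z in (('jar2',(363,220),123),('jar1',(200,206),123),('petri',(319,219),14),('drop',(251,233),78),('timer',(411,167),60)):
    print(nm,atz('top',uv,z).round(0))
E
```

```text
[ 6.81706813e+02  7.97795826e+01  4.88680507e-02  1.50836245e+01
 -1.24327853e+02]
[[-0.3  0.9]
 [ 0.8  0.3]
 [ 0.6 -1.2]
 [-0.1  0. ]
 [-2.8 -2. ]
 [ 0.5  1. ]
 [-0.8 -1. ]
 [-1.2  0.8]
 [-0.2 -0.5]]
[ 480.21840188 -317.91729911   81.97743343]
[[-0.1  0.6]
 [ 0.5  0.2]
 [ 0.8  1.2]
 [ 0.1  0.6]
 [-0.8 -0.7]
 [-0.4 -0.6]
 [ 0.4  0.7]
 [-1.1  0.9]
 [-0.6  0.7]
 [-0.6 -1.9]
 [-0.2 -0.8]
 [-0.  -0. ]
 [-1.  -0.9]]
press [[ 456.30580699 -325.21029614   60.        ]] [[ 455.34930319 -325.50201602   51.        ]]
jar2 [ 439. -110.  123.]
jar1 [501. 434. 123.]
petri [449.  35.  14.]
drop [406. 270.  78.]
timer [ 621. -291.   60.]
```

Call:
play_rows --series '[[[0.33,0.33,0],[0,0,0]],[[0.7,0.7,0],[0,0,0]],[[1,1,0],[0,0,0]],[[1,1,0],[0,0,0]]]' --claw 1 --newtons 40

```text
clock: 0.55
tcp_pos: [346.2, -471.3, 403.9]
ee_rot: [[0.002, 0.394, -0.919], [0.004, -0.919, -0.394], [-1.0, -0.003, -0.004]]
force: [0.4, 0.7, 0.3]
grip_width: 28.1
```

Call:
play_rows --series '[[[0.3,0.3,0],[0,0,0]],[[0.6,0.7,0],[0,0,0]],[[1,1,-0.3],[0,0,0]],[[1,1,-0.3],[0,0,0]]]'

```text
clock: 0.95
tcp_pos: [450.1, -365.7, 371.2]
ee_rot: [[0.002, 0.403, -0.915], [0.009, -0.915, -0.403], [-1.0, -0.008, -0.005]]
force: [-0.8, -0.3, -0.6]
grip_width: -0.2
```

```bash
python3 - <<'E'
from h import *
s=arm.read_state(); print(s['clock'],s['tcp_pos'],s['force'],s['grip_width']);print(s['ee_rot'].round(3))
im=arm.get_image('wrist')[:,:,::-1].copy()
p=(s['tcp_pos'],s['ee_rot']); box=np.array([480.218,-317.917,.2958])
for P in [(65,40,34),(65,-40,34),(-65,-40,34),(-65,40,34),(-26,0,60),(0,22,47),(0,-22,47)]:
    u=proj('wrist',W(box,P),p)[0]; cv2.circle(im,tuple(int(round(a)) for a in u),3,(0,0,255),-1)
np.savez('w1.npz',p=p[0],R=p[1])
cv2.imwrite('pics/w1.png',im)
E
```

```text
0.95 [ 450.14119912 -365.70104129  371.2086794 ] [-0.75537751 -0.28356813 -0.57559835] -0.19547143470327716
[[ 0.002  0.403 -0.915]
 [ 0.009 -0.915 -0.403]
 [-1.    -0.008 -0.005]]
```

View pics/w1.png

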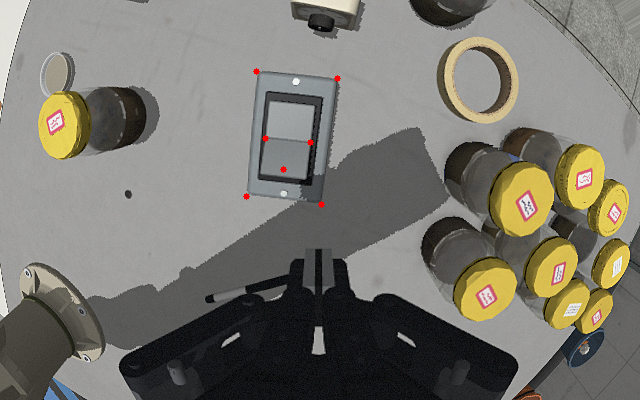

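The overlay lands on the box within about 3 px. The near half spans y≈140 to 178 and the press point is at (283,169).

Call:
play_rows --series '[[[0.06,0.4,0],[0,0,0]],[[0.06,0.4,-0.45],[0,0,0]],[[0.06,0.4,-0.9],[0,0,0]],[[0.06,0.4,-1],[0,0,0]],[[0.06,0.4,-1],[0,0,0]]]'

```text
clock: 1.5
tcp_pos: [454.0, -328.0, 269.9]
ee_rot: [[-0.003, 0.4, -0.917], [0.01, -0.917, -0.4], [-1.0, -0.011, -0.001]]
force: [0.3, -0.5, 0.6]
grip_width: -0.1
```

```bash
python3 - <<'E'
from h import *
s=arm.read_state(); print(s['clock'],s['tcp_pos'],s['force'],s['grip_width'])
tip=s['tcp_pos']+173.4*s['ee_rot'][:,0]; print(tip)
E
```

```text
1.5 [ 453.97263507 -327.95617632  269.94542271] [ 0.34389519 -0.53163158  0.60738251] -0.09258075346938816
[ 453.45028043 -326.13838767   96.55573792]
```

Call:
play_rows --series '[[[0.02,0,-0.3],[0,0,0]],[[0.02,0,-0.4],[0,0,0]],[[0.02,0,-0.44],[0,0,0]],[[0.02,0,-0.47],[0,0,0]],[[0.02,0,-0.48],[0,0,0]],[[0.02,0,-0.48],[0,0,0]]]'

```text
clock: 2.1
tcp_pos: [456.1, -328.8, 224.4]
ee_rot: [[-0.001, 0.399, -0.917], [0.009, -0.917, -0.399], [-1.0, -0.008, -0.002]]
force: [-5.1, 0.2, 10.0]
grip_width: 0.1
```

```bash
python3 - <<'E'
from h import *
s=arm.read_state(); print(s['clock'],s['tcp_pos'],s['force'],s['grip_width'])
tip=s['tcp_pos']+173.4*s['ee_rot'][:,0]; print(tip)
im=arm.get_image('wrist')[:,:,::-1]
cv2.imwrite('pics/w2.png',cv2.resize(im[100:300,160:480],None,fx=2.5,fy=2.5))
im=arm.get_image('side')[:,:,::-1]
cv2.imwrite('pics/s2.png',cv2.resize(im[130:210,330:430],None,fx=7,fy=7))
E
```

```text
2.1 [ 456.12259448 -328.79295083  224.35392184] [-5.11520624  0.23407936 10.01430587] 0.08221711906559084
[ 455.8748769  -327.31625388   50.96038678]
```

View pics/w2.png

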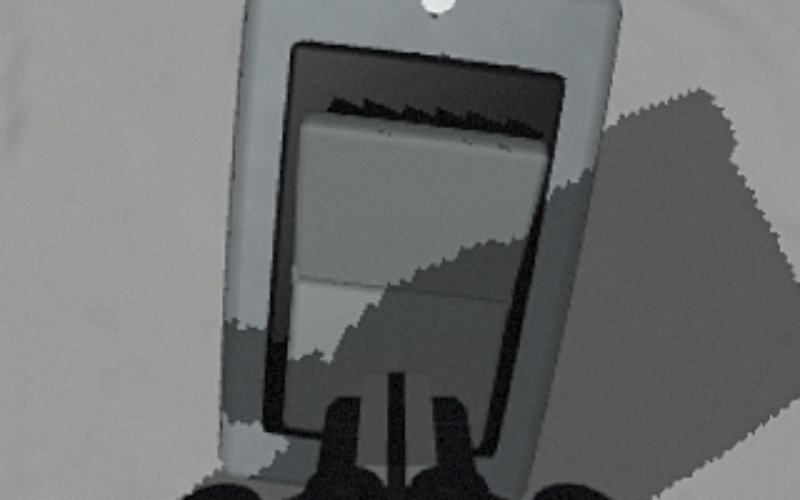

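View pics/s2.png

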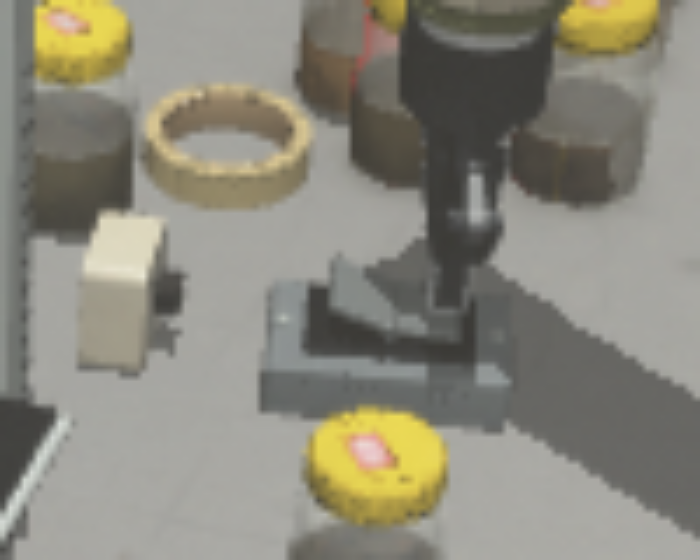

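The rocker's near half is flat and the far half raised: 10 N at the stop with the tip at z=51. I'll back off and work out where the pointer tip is.

Call:
play_rows --series '[[[0,0,0.4],[0,0,0]],[[0,0,0.9],[0,0,0]],[[0,0,1],[0,0,0]]]'

```text
clock: 2.5
tcp_pos: [457.8, -329.2, 331.9]
ee_rot: [[0.008, 0.4, -0.917], [0.003, -0.917, -0.4], [-1.0, 0.001, -0.008]]
force: [1.6, -0.9, 0.2]
grip_width: 0.1
```

```bash
python3 - <<'E'
from h import *
hood=[681.7,79.8,.0489]
for x in (-120,-100,-90):
  for z in (200,230,260):
    print(x,z,proj('side',W(hood,[(x,147,z),(x,173,z)])).round(1).tolist(),proj('top',W(hood,(x,147,z))).round(1).tolist())
im=arm.get_image('side')[:,:,::-1]
cv2.imwrite('pics/s3.png',cv2.resize(im[200:250,270:340],None,fx=11,fy=11,interpolation=cv2.INTER_NEAREST))
s=arm.read_state();print(s['clock'],s['tcp_pos'],s['force'])
E
```

```text
-120 200 [[302.6, 229.7], [298.8, 236.1]] [[261.1, 186.1]]
-120 230 [[302.3, 221.5], [298.3, 227.8]] [[260.2, 185.3]]
-120 260 [[301.9, 212.9], [297.9, 219.2]] [[259.2, 184.4]]
-100 200 [[295.8, 227.9], [291.9, 234.2]] [[260.7, 179.9]]
-100 230 [[295.4, 219.6], [291.3, 225.9]] [[259.7, 179.0]]
-100 260 [[294.9, 211.1], [290.8, 217.3]] [[258.7, 177.9]]
-90 200 [[292.4, 227.0], [288.4, 233.2]] [[260.5, 176.9]]
-90 230 [[291.9, 218.7], [287.8, 225.0]] [[259.5, 175.8]]
-90 260 [[291.4, 210.2], [287.2, 216.4]] [[258.5, 174.7]]
2.55 [ 457.66585244 -329.19427282  331.07155201] [ 0.80293382 -0.30983022  0.15225506]
```

View pics/s3.png

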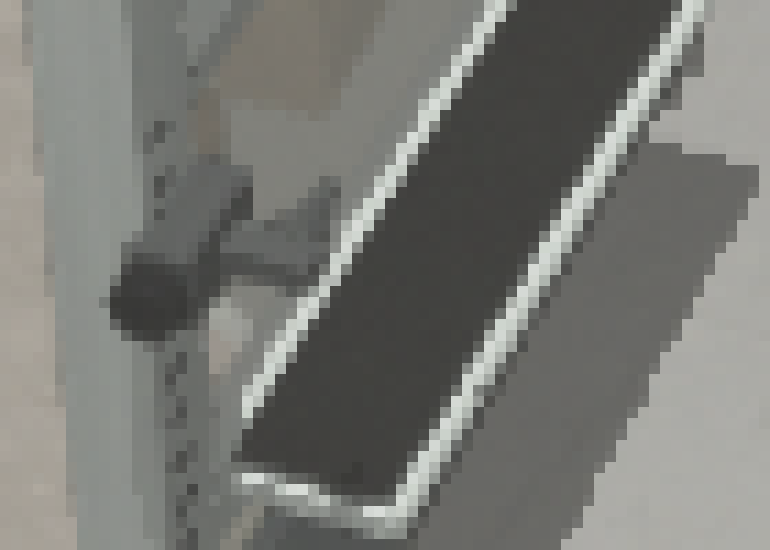

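```bash
cat >> h.py <<'E'
from scipy.spatial.transform import Rotation as Ro
def target(tilt,yaw=.0489):
    h=np.array([np.cos(yaw),np.sin(yaw),0]); l=np.array([-h[1],h[0],0]); t=np.radians(tilt)
    x=np.sin(t)*h-np.cos(t)*np.array([0,0,1.]); y=-l
    return np.c_[x,y,np.cross(x,y)]
def delta(Rt,pos):
    s=arm.read_state()
    rv=Ro.from_matrix(Rt@s['ee_rot'].T).as_rotvec()/np.pi
    return ((np.array(pos)-s['tcp_pos'])/100).round(3), rv.round(4), np.degrees(np.linalg.norm(rv)*np.pi)
E
python3 - <<'E'
from h import *
for t in (40,45): print(delta(target(t),(420,110,330)))
E
```

```text
(array([-0.377,  4.392, -0.011]), array([ 0.0505, -0.215 , -0.1107]), np.float64(44.466753065246614))
(array([-0.377,  4.392, -0.011]), array([ 0.0568, -0.2422, -0.1094]), np.float64(48.918431083460426))
```

Call:
play_rows --series '[[[0,0.3,0],[0.01,-0.04,-0.02]],[[0,0.6,0],[0.018,-0.08,-0.04]],[[0,0.9,0],[0.027,-0.118,-0.06]],[[-0.1,1,0],[0.036,-0.16,-0.08]],[[-0.2,1,0],[0.045,-0.2,-0.1]],[[-0.2,1,0],[0.05,-0.215,-0.11]],[[-0.2,1,0],[0.05,-0.215,-0.11]]]'

```text
clock: 3.25
tcp_pos: [436.7, -229.0, 330.6]
ee_rot: [[0.642, 0.049, -0.765], [0.03, -0.999, -0.038], [-0.766, 0.001, -0.643]]
force: [-0.8, 0.9, 0.4]
grip_width: 0.1
```

Call:
play_rows --series '[[[0,0.4,0],[0,0,0]],[[0,0.8,0],[0,0,0]],[[0,1,0],[0,0,0]]]'

```text
clock: 3.55
tcp_pos: [437.0, -125.6, 330.6]
ee_rot: [[0.64, 0.054, -0.766], [0.033, -0.999, -0.043], [-0.767, 0.002, -0.641]]
force: [-0.6, 0.5, 0.1]
grip_width: -0.0
```

Call:
play_rows --series '[[[0,0.4,0],[0,0,0]],[[0,0.8,0],[0,0,0]],[[0,1,0],[0,0,0]]]'

```text
clock: 3.85
tcp_pos: [437.2, -21.7, 331.0]
ee_rot: [[0.64, 0.06, -0.766], [0.036, -0.998, -0.048], [-0.768, 0.004, -0.641]]
force: [0.3, -0.7, 0.3]
grip_width: -0.1
```

```bash
python3 - <<'E'
from h import *
s=arm.read_state();print(s['clock'],s['tcp_pos'],s['joints'].round(2))
print(delta(target(40),(420,110,330)))
E
```

```text
3.85 [437.22962569 -21.68082727 330.96307159] [ 0.7  -0.19 -0.63  2.24 -0.46  0.39 -1.1 ]
(array([-0.172,  1.317, -0.01 ]), array([ 0.0012, -0.0009, -0.0035]), np.float64(0.6841919043304907))
```

Call:
play_rows --series '[[[0,0.4,0],[0,0,0]],[[0,0.8,0],[0,0,0]],[[0,1,0],[0,0,0]],[[0,1,0],[0,0,0]]]'

```text
clock: 4.25
tcp_pos: [437.4, 82.1, 331.8]
ee_rot: [[0.64, 0.067, -0.766], [0.038, -0.998, -0.055], [-0.768, 0.006, -0.641]]
force: [0.8, -0.4, -0.5]
grip_width: 0.0
```

```bash
python3 - <<'E'
from h import *
s=arm.read_state();print(s['clock'],s['tcp_pos'],s['joints'].round(2))
p=(s['tcp_pos'],s['ee_rot'])
im=arm.get_image('wrist')[:,:,::-1].copy(); cv2.imwrite('pics/w4.png',im)
np.savez('w4.npz',p=p[0],R=p[1])
E
```

```text
4.25 [437.42969732  82.06766766 331.76166441] [ 0.8  -0.24 -0.99  2.22 -0.22  0.37 -1.56]
```

View pics/w4.png

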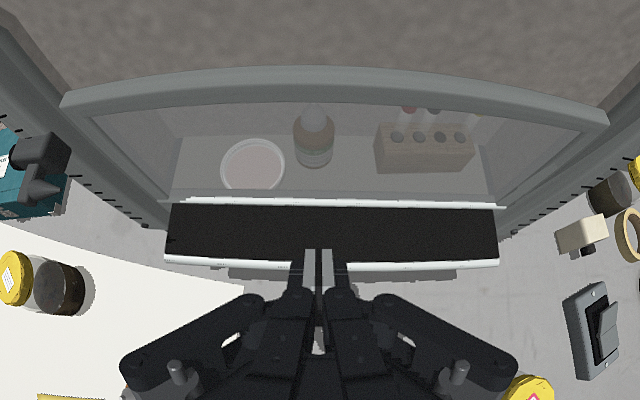

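The wrist view shows the lip between x≈165 and 498 and the fingers at (318,265), which in projection overlap the lip front. The pointer is at upper left, near (45-70,185). I'll zoom in on it.

```bash
python3 - <<'E'
from h import *
im=cv2.imread('pics/w4.png')
cv2.imwrite('pics/w4z.png',cv2.resize(im[120:280,0:200],None,fx=4,fy=3.7,interpolation=cv2.INTER_CUBIC))
E
```

```text
(no output)
```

View pics/w4z.png

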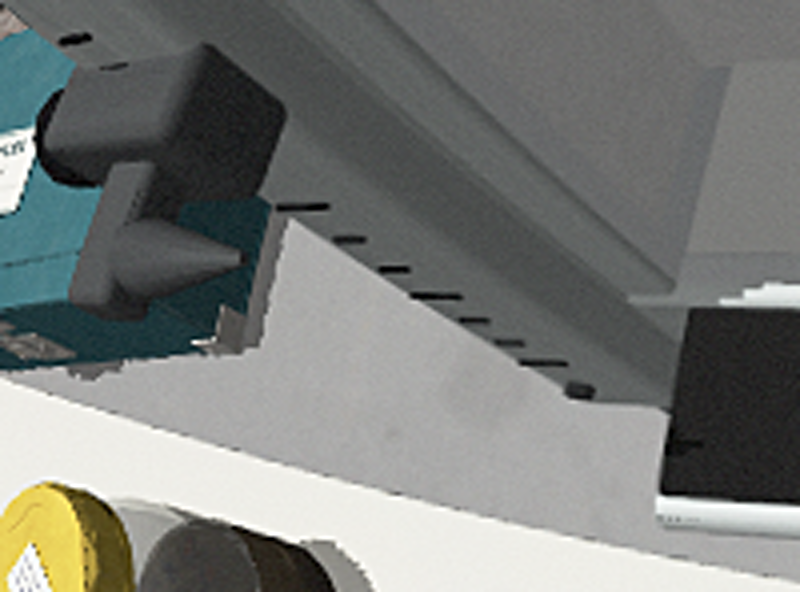

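```bash
python3 - <<'E'
from h import *
w=np.load('w4.npz');pose=(w['p'],w['R'])
hood=[681.7,79.8,.0489]
e,d=ray('wrist',(60.5,189.7),pose)
c,s_=np.cos(.0489),np.sin(.0489)
toh=lambda P:np.array([c*(P[0]-681.7)+s_*(P[1]-79.8),-s_*(P[0]-681.7)+c*(P[1]-79.8),P[2]])
for y in (143,147,151):
    eh,dh=toh(e),toh(e+d)-toh(e); P=e+d*(y-eh[1])/dh[1]; print('y',y,toh(P).round(1),P.round(1),proj('side',P),proj('top',P))
def tri(obs):
    A=np.zeros((3,3));b=np.zeros(3)
    for e,d in obs: M=np.eye(3)-np.outer(d,d);A+=M;b+=M@e
    return np.linalg.solve(A,b)
P=tri([(e,d),ray('side',(300,217))]);print('tri side',P,toh(P))
P=tri([(e,d),ray('top',(264,179))]);print('tri top',P,toh(P))
# lip corners in wrist
for uv,P in [((165,248),(-124.3,140,130)),]:
    pass
hd=lambda h,x,y,z:proj('wrist',W(hood,(x,y,z+h)),pose)[0].round(1)
for h in (10,15,20): print(h,hd(h,-124.3,140,114),hd(h,-124.3,-140,114),hd(h,-118.3,138,118),hd(h,-74.3,138,118),hd(h,-74.3,-138,118))
E
```

```text
y 143 [-116.2  143.   254.8] [558.7 216.9 254.8] [[301.25588188 213.14781677]] [[260.56026949 183.20206972]]
y 147 [-114.8  147.   251.4] [559.9 221.  251.4] [[300.18734352 214.92044635]] [[259.35231518 182.94521881]]
y 151 [-113.3  151.   248.1] [561.1 225.1 248.1] [[299.1181558  216.69415316]] [[258.14963145 182.68948859]]
tri side [559.93149092 224.62815489 247.92940122] [-114.5436764   150.60713943  247.92940122]
tri top [563.35480559 206.99303009 262.1969236 ] [-111.98646782  132.82576169  262.1969236 ]
10 [168.  260.9] [496.2 264.6] [168.9 253. ] [176.7 203.4] [489.1 208.9]
15 [165.4 259.7] [499.1 263.4] [166.3 251.7] [174.4 201.3] [491.7 207. ]
20 [162.7 258.4] [502.2 262.3] [163.6 250.3] [172.1 199.1] [494.4 205. ]
```

```bash
python3 - <<'E'
import cv2
im=cv2.imread('pics/w4.png')
cv2.imwrite('pics/w4r.png',cv2.resize(im[190:290,440:540],None,fx=6,fy=6,interpolation=cv2.INTER_CUBIC))
cv2.imwrite('pics/w4l.png',cv2.resize(im[190:290,140:240],None,fx=6,fy=6,interpolation=cv2.INTER_CUBIC))
E
```

```text
(no output)
```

View pics/w4r.png

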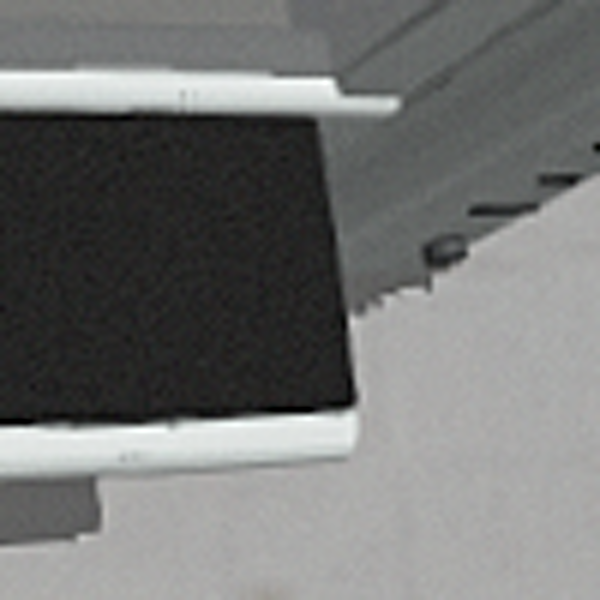

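View pics/w4l.png

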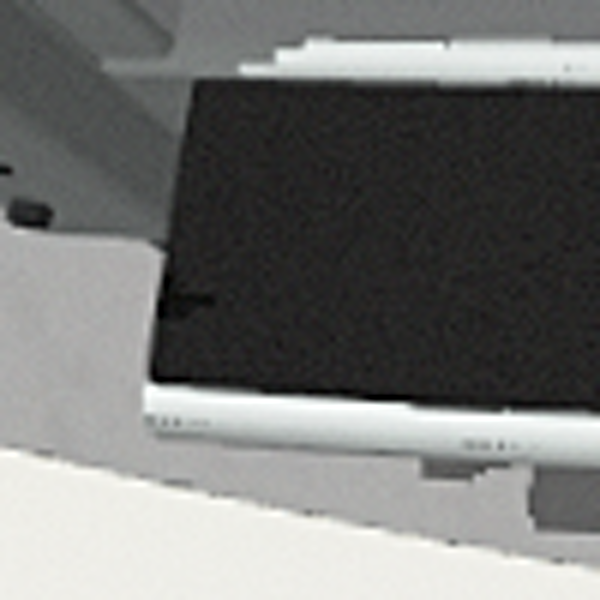

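```bash
python3 - <<'E'
from h import *
print(delta(target(10),(460,80,335)))
E
```

```text
(array([0.225, 0.   , 0.035]), array([-0.0077,  0.1656, -0.0051]), np.float64(29.85656902500796))
```

Call:
play_rows --series '[[[0.06,0,0.03],[-0.002,0.042,-0.001]],[[0.12,0,0.03],[-0.004,0.085,-0.0025]],[[0.2,0,0.03],[-0.006,0.125,-0.004]],[[0.23,0,0.03],[-0.008,0.166,-0.005]],[[0.23,0,0.03],[-0.008,0.166,-0.005]]]'

```text
clock: 4.8
tcp_pos: [462.3, 77.2, 333.2]
ee_rot: [[0.165, 0.046, -0.985], [0.013, -0.999, -0.044], [-0.986, -0.005, -0.166]]
force: [1.0, 1.3, -0.4]
grip_width: 0.1
```

Call:
play_rows --series '[[[0,0,-0.3],[0,0,0]],[[0,0,-0.6],[0,0,0]],[[0,0,-0.94],[0,0,0]],[[0,0,-0.94],[0,0,0]]]'

```text
clock: 5.2
tcp_pos: [460.0, 76.4, 235.9]
ee_rot: [[0.162, 0.047, -0.986], [0.013, -0.999, -0.046], [-0.987, -0.005, -0.162]]
force: [-0.7, -0.5, 0.4]
grip_width: 0.3
```

```bash
python3 - <<'E'
from h import *
s=arm.read_state();print(s['clock'],s['tcp_pos'],s['joints'].round(2),s['force'], s['tcp_pos']+173.4*s['ee_rot'][:,0])
tip=np.array(W([681.7,79.8,.0489],(-108,5,70))[0])
for t,dx in ((20,-55),(30,-28),(40,0)):
    R=target(t); P=tip+[dx,0,0]-173.4*R[:,0]; print(t,P,delta(R,P))
E
```

```text
5.2 [459.97767087  76.42413948 235.94339356] [ 0.74  0.34 -1.1   2.04  0.47  0.84 -2.14] [-0.66770418 -0.53817438  0.445017  ] [487.98833215  78.65894103  64.83533262]
20 [459.34929696  76.61600558 232.94270044] (array([-0.006,  0.002, -0.03 ]), array([ 0.0012, -0.0593,  0.0004]), np.float64(10.683439796447315))
30 [458.98833534  75.2769871  220.16880502] (array([-0.01 , -0.011, -0.158]), array([ 0.0039, -0.1148,  0.0002]), np.float64(20.68112966183598))
40 [462.25856035  74.06673629 202.83210644] (array([ 0.023, -0.024, -0.331]), array([ 6.500e-03, -1.703e-01,  1.000e-04]), np.float64(30.680316816695893))
```

Call:
play_rows --series '[[[0,0,-0.01],[0.001,-0.03,0]],[[0,0,-0.04],[0.002,-0.06,0]],[[0,-0.01,-0.1],[0.003,-0.09,0]],[[0,-0.01,-0.16],[0.004,-0.115,0]],[[0.01,-0.02,-0.25],[0.005,-0.14,0]],[[0.02,-0.02,-0.33],[0.0065,-0.17,0]],[[0.02,-0.02,-0.33],[0.0065,-0.17,0]]]'

```text
clock: 5.9
tcp_pos: [463.5, 70.6, 206.2]
ee_rot: [[0.582, 0.044, -0.812], [0.009, -0.999, -0.047], [-0.813, 0.02, -0.582]]
force: [0.1, -0.2, -0.2]
grip_width: -0.4
```

```bash
python3 - <<'E'
from h import *
s=arm.read_state();print(s['clock'],s['tcp_pos'],s['joints'].round(2),s['force'], s['tcp_pos']+173.4*s['ee_rot'][:,0])
cv2.imwrite('pics/w5.png',arm.get_image('wrist')[:,:,::-1])
im=arm.get_image('side')[:,:,::-1]
cv2.imwrite('pics/s5.png',cv2.resize(im[150:300,250:430],None,fx=4,fy=4,interpolation=cv2.INTER_CUBIC))
E
```

```text
5.9 [463.46381766  70.55717994 206.24649579] [ 0.19  0.15 -0.49  2.28  1.09  0.25 -2.8 ] [ 0.11892728 -0.17610575 -0.15967494] [564.35536906  72.18845299  65.22949751]
```

View pics/w5.png

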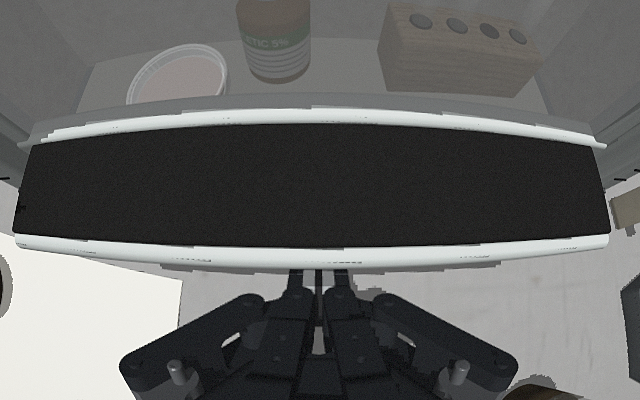

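View pics/s5.png

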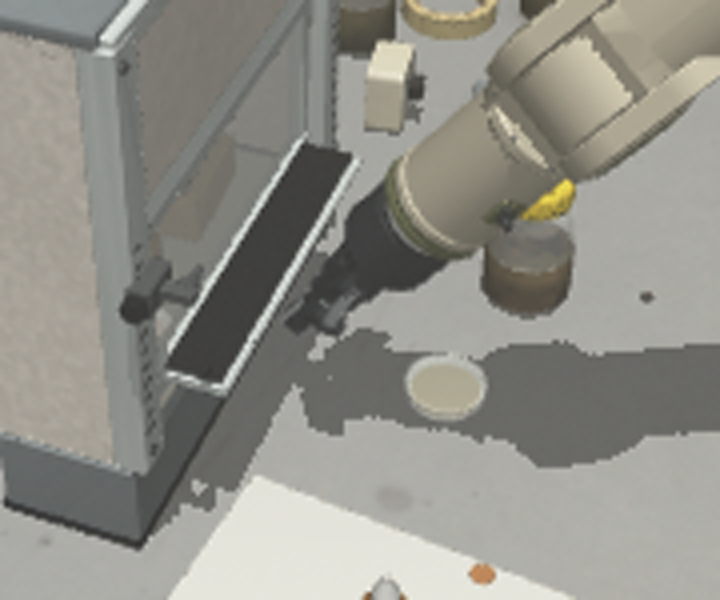

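The fingertip is under the lip front: the fingers disappear beneath the lip edge at about (318,268). No contact yet. I'll go in further and start upward.

Call:
play_rows --series '[[[0.06,0,0],[0,0,0]],[[0.12,0,0],[0,0,0]],[[0.12,0,0],[0,0,0]]]'

```text
clock: 6.3
tcp_pos: [476.7, 71.6, 207.1]
ee_rot: [[0.583, 0.045, -0.811], [0.01, -0.999, -0.048], [-0.812, 0.02, -0.583]]
force: [-0.8, -1.2, 0.3]
grip_width: -0.2
```

Call:
play_rows --series '[[[0,0,0.05],[0,0,0]],[[0,0,0.1],[0,0,0]],[[0,0,0.15],[0,0,0]],[[0,0,0.2],[0,0,0]],[[0,0,0.25],[0,0,0]],[[0,0,0.25],[0,0,0]]]'

```text
clock: 6.9
tcp_pos: [475.5, 70.4, 230.9]
ee_rot: [[0.58, 0.043, -0.814], [0.009, -0.999, -0.046], [-0.815, 0.02, -0.579]]
force: [-7.3, -0.7, -0.9]
grip_width: -0.0
```

```bash
python3 - <<'E'
from h import *
s=arm.read_state();print(s['clock'],s['tcp_pos'],s['joints'].round(2),s['force'], s['tcp_pos']+173.4*s['ee_rot'][:,0])
R=target(40);print(delta(R,s['tcp_pos']))
cv2.imwrite('pics/w6.png',arm.get_image('wrist')[:,:,::-1])
im=arm.get_image('side')[:,:,::-1]
cv2.imwrite('pics/s6.png',cv2.resize(im[150:300,250:430],None,fx=4,fy=4,interpolation=cv2.INTER_CUBIC))
E
```

```text
6.9 [475.47747612  70.40975691 230.85853594] [ 0.28  0.13 -0.58  2.23  0.85  0.29 -2.55] [-7.31079694 -0.71685264 -0.93218358] [575.96485351  71.89893659  89.55167366]
(array([0., 0., 0.]), array([ 0.0075, -0.0252,  0.0022]), np.float64(4.749997540281417))
```

View pics/s6.png

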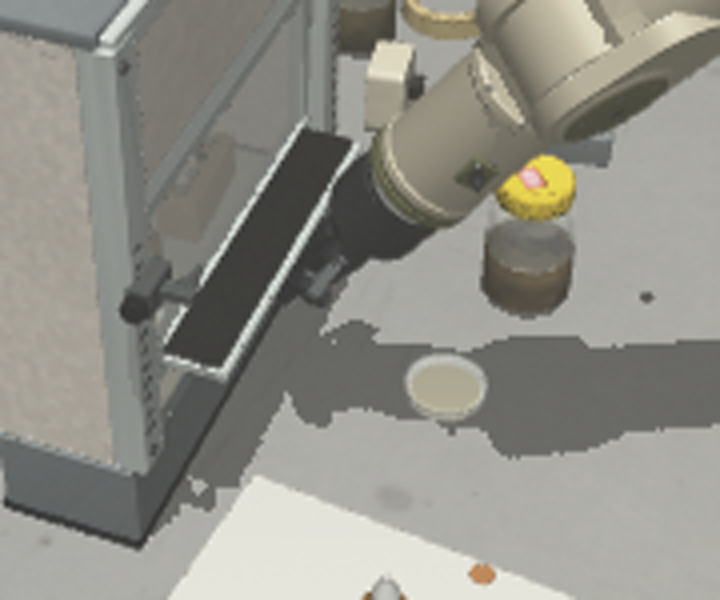

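The lip has moved up by about 15 mm with the finger holding it. Carrying on.

Call:
play_rows --series '[[[0,0,0.07],[0,0,0]],[[0,0,0.14],[0,0,0]],[[0,0,0.21],[0,0,0]],[[0,0,0.28],[0,0,0]],[[0,0,0.35],[0,0,0]],[[0,0,0.4],[0,0,0]],[[0,0,0.4],[0,0,0]]]'

```text
clock: 7.7
tcp_pos: [473.9, 69.0, 268.9]
ee_rot: [[0.575, 0.04, -0.817], [0.006, -0.999, -0.045], [-0.818, 0.021, -0.574]]
force: [-9.5, -0.1, -2.7]
grip_width: -0.3
```

```bash
python3 - <<'E'
from h import *
s=arm.read_state();print(s['clock'],s['tcp_pos'],s['joints'].round(2),s['force'], s['tcp_pos']+173.4*s['ee_rot'][:,0])
cv2.imwrite('pics/w7.png',arm.get_image('wrist')[:,:,::-1])
im=arm.get_image('side')[:,:,::-1]
cv2.imwrite('pics/s7.png',cv2.resize(im[150:300,250:430],None,fx=4,fy=4,interpolation=cv2.INTER_CUBIC))
E
```

```text
7.7 [473.89136599  69.04442244 268.86797078] [ 0.38  0.06 -0.66  2.19  0.54  0.35 -2.25] [-9.51981228 -0.05335919 -2.66742493] [573.55285034  70.11236789 126.97361561]
```

View pics/s7.png

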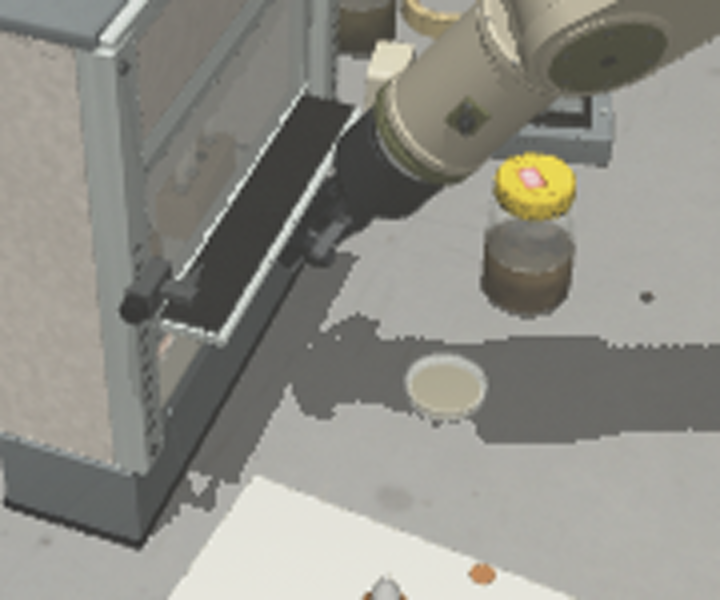

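View pics/w7.png

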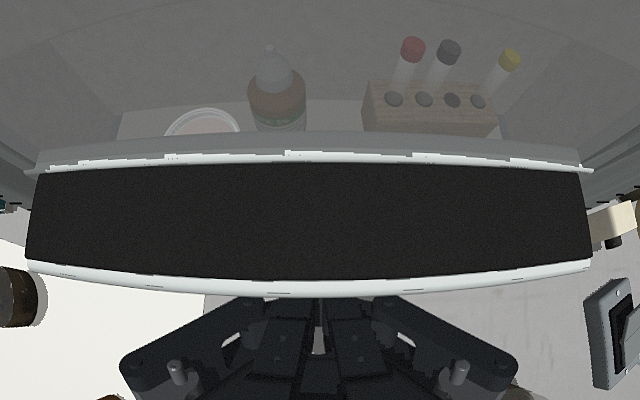

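```bash
cat > lip.py <<'E'
from h import *
hood=[681.7,79.8,.0489]
def lip(pose,obs):
    # obs: list of (name,uv,(xoff from front,y,zoff))
    def f(p): return np.concatenate([proj(n,W(hood,(p[1]+P[0],P[1]+p[2],p[0]+P[2])),pose)[0]-uv for n,uv,P in obs])
    s=least_squares(f,[160,-124,0]); return s.x.round(1), f(s.x).reshape(-1,2).round(1)
E
python3 - <<'E'
from lip import *
s=arm.read_state();pose=(s['tcp_pos'],s['ee_rot'])
print(s['clock'])
# rubber corners: z +18 over underside
o=[('wrist',(25.5,259),(6,138,18)),('wrist',(592,260),(6,-138,18)),('wrist',(38,173),(50,138,18)),('wrist',(584,173),(50,-138,18))]
print(lip(pose,o)); print(lip(pose,[('side',(250+220/4,150+342/4),(0,140,0))]+o))
E
```

```text
7.8
(array([ 167.2, -127.3,   -0. ]), array([[-1.3,  1.2],
       [ 3.7, -1.6],
       [ 1.2,  1.3],
       [-3.9, -0.2]]))
(array([ 1.672e+02, -1.272e+02, -1.000e-01]), array([[ 1.4,  1.9],
       [-1.3,  1.2],
       [ 3.8, -1.7],
       [ 1.2,  1.2],
       [-3.8, -0.3]]))
```

Call:
play_rows --series '[[[0.02,0,0.07],[0,0,0]],[[0.03,0,0.14],[0,0,0]],[[0.03,0,0.21],[0,0,0]],[[0.03,0,0.28],[0,0,0]],[[0.03,0,0.35],[0,0,0]],[[0.03,0,0.42],[0,0,0]],[[0.03,0,0.5],[0,0,0]],[[0.03,0,0.5],[0,0,0]]]'

```text
clock: 8.6
tcp_pos: [475.0, 68.3, 316.4]
ee_rot: [[0.569, 0.039, -0.822], [0.004, -0.999, -0.044], [-0.823, 0.022, -0.568]]
force: [-8.3, 1.0, -4.8]
grip_width: 0.0
```

```bash
python3 - <<'E'
from h import *
s=arm.read_state();print(s['clock'],s['tcp_pos'],s['joints'].round(2),s['force'], s['tcp_pos']+173.4*s['ee_rot'][:,0])
cv2.imwrite('pics/w8.png',arm.get_image('wrist')[:,:,::-1])
im=arm.get_image('side')[:,:,::-1]
cv2.imwrite('pics/s8r.png',im)
cv2.imwrite('pics/s8.png',cv2.resize(im[190:250,265:345],None,fx=10,fy=10,interpolation=cv2.INTER_CUBIC))
E
```

```text
8.6 [474.97980967  68.30379977 316.44094406] [ 0.42 -0.03 -0.67  2.13  0.28  0.45 -1.99] [-8.32110634  1.03763032 -4.83591049] [573.57193432  69.0673839  173.7995409 ]
```

View pics/s8.png

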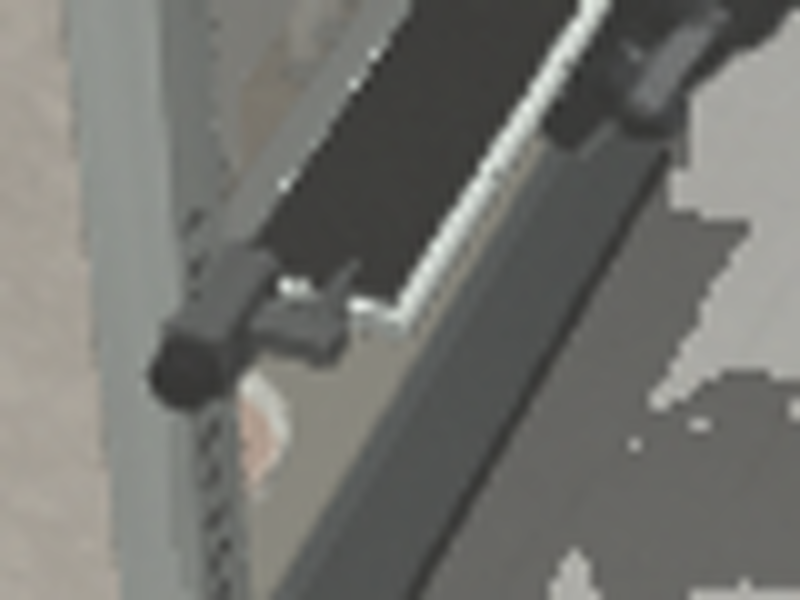

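View pics/w8.png

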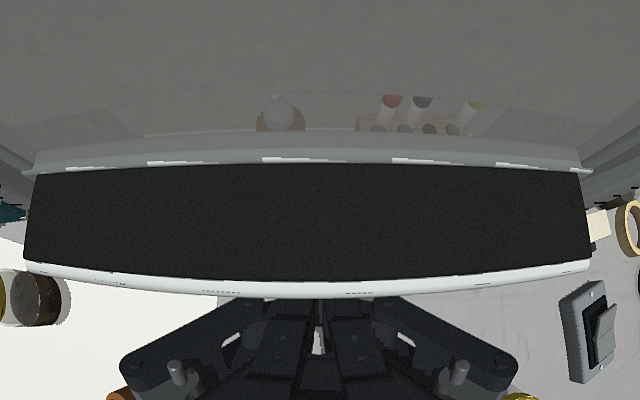

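```bash
python3 - <<'E'
from h import *
hood=[681.7,79.8,.0489]
from scipy.optimize import brentq
fz=lambda x,y,v:brentq(lambda z:proj('side',W(hood,(x,y,z)))[0,1]-v,0,500)
print('tip',fz(-115,147,216.2),'corner',[fz(x,140,221.8) for x in(-124,-127)])
im=cv2.imread('pics/s8r.png').copy()
cv2.imwrite('pics/s8n.png',cv2.resize(im[208:232,285:317],None,fx=24,fy=24,interpolation=cv2.INTER_NEAREST))
E
```

```text
tip 247.04324388764255 corner [224.13637717649615, 225.12375225958996]
```

View pics/s8n.png

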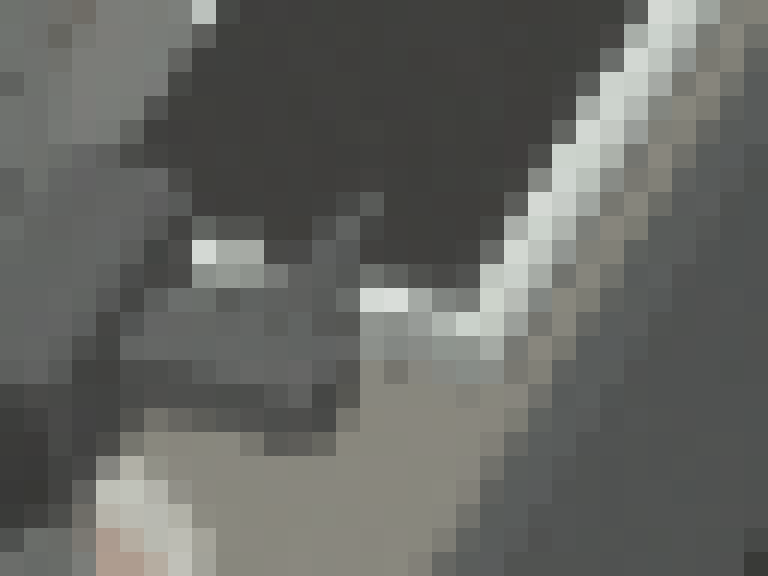

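Side view: the pointer tip is at (300.4,216.3) and the lip's front-left top corner at (305,221). That leaves about 27 mm to go. Raising 18 mm, then looking again.

Call:
play_rows --series '[[[0.02,0,0.05],[0,0,0]],[[0.03,0,0.1],[0,0,0]],[[0.03,0,0.15],[0,0,0]],[[0.03,0,0.2],[0,0,0]],[[0.03,0,0.2],[0,0,0]]]'

```text
clock: 9.2
tcp_pos: [476.1, 67.5, 333.5]
ee_rot: [[0.562, 0.038, -0.826], [0.003, -0.999, -0.044], [-0.827, 0.022, -0.561]]
force: [-9.9, 0.5, -3.9]
grip_width: 0.1
```

```bash
python3 - <<'E'
from h import *
s=arm.read_state();print(s['clock'],s['tcp_pos'],s['joints'].round(2),s['force'], s['tcp_pos']+173.4*s['ee_rot'][:,0])
im=arm.get_image('side')[:,:,::-1]
cv2.imwrite('pics/s9.png',cv2.resize(im[204:232,281:317],None,fx=20,fy=20,interpolation=cv2.INTER_NEAREST))
E
```

```text
9.2 [476.0646582   67.45071548 333.47113379] [ 0.42 -0.05 -0.66  2.11  0.22  0.5  -1.93] [-9.90709738  0.46823423 -3.9034826 ] [573.4693154   67.90965628 190.01493096]
```

View pics/s9.png

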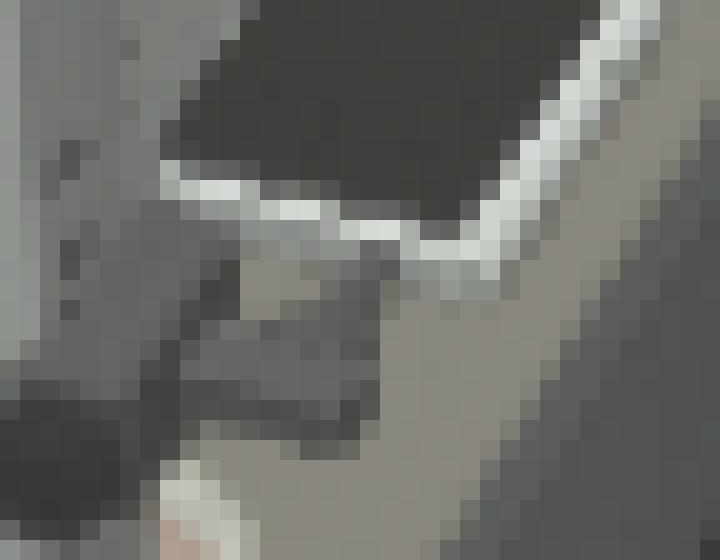

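The lip end's mid is about 10 mm below the tip level; the side view alone and the combined wrist and side views agree. I'll raise about 10 mm more.

Call:
play_rows --series '[[[0.03,0,0.05],[0,0,0]],[[0.03,0,0.1],[0,0,0]],[[0.03,0,0.13],[0,0,0]],[[0.03,0,0.13],[0,0,0]],[[0.03,0,0.13],[0,0,0]]]'

```text
clock: 9.75
tcp_pos: [477.1, 66.5, 343.4]
ee_rot: [[0.555, 0.036, -0.831], [0.001, -0.999, -0.043], [-0.832, 0.023, -0.554]]
force: [-14.2, -0.4, -2.8]
grip_width: -0.1
```

```bash
python3 - <<'E'
from h import *
s=arm.read_state();print(s['clock'],s['tcp_pos'],s['joints'].round(2),s['force'], s['tcp_pos']+173.4*s['ee_rot'][:,0])
im=arm.get_image('side')[:,:,::-1]
cv2.imwrite('pics/s10.png',cv2.resize(im[204:232,281:317],None,fx=20,fy=20,interpolation=cv2.INTER_NEAREST))
E
```

```text
9.75 [477.08116694  66.4656902  343.43619399] [ 0.42 -0.06 -0.65  2.09  0.19  0.53 -1.9 ] [-14.24546446  -0.36205112  -2.80323006] [573.2391745   66.56426155 199.14070597]
```

View pics/s10.png

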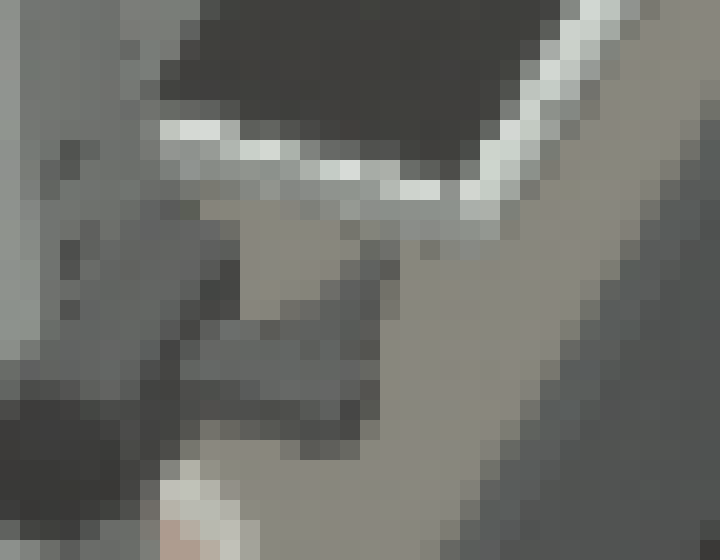

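The lip is level: the end-face mid is at about (301.6,214.8) against an expected 214.5. Next I'll back off downward and out.

Call:
play_rows --series '[[[-0.03,0,-0.1],[0,0,0]],[[-0.1,0,-0.25],[0,0,0]],[[-0.3,0,-0.3],[0,0,0]],[[-0.4,0,-0.3],[0,0,0]],[[-0.4,0,-0.3],[0,0,0]]]'

```text
clock: 10.3
tcp_pos: [436.4, 66.0, 313.0]
ee_rot: [[0.554, 0.035, -0.832], [-0.001, -0.999, -0.043], [-0.832, 0.024, -0.554]]
force: [0.8, -1.0, -0.1]
grip_width: -0.1
```

```bash
python3 - <<'E'
from h import *
s=arm.read_state();print(s['clock'],s['tcp_pos'],s['joints'].round(2),s['force'], s['tcp_pos']+173.4*s['ee_rot'][:,0])
np.savez('w11.npz',p=s['tcp_pos'],R=s['ee_rot'])
cv2.imwrite('pics/w11.png',arm.get_image('wrist')[:,:,::-1])
im=arm.get_image('side')[:,:,::-1]
cv2.imwrite('pics/s11.png',cv2.resize(im[204:232,281:317],None,fx=20,fy=20,interpolation=cv2.INTER_NEAREST))
cv2.imwrite('pics/s11f.png',im)
E
```

```text
10.3 [436.40263039  65.98575092 313.00908528] [ 0.41 -0.12 -0.65  2.21  0.15  0.46 -1.89] [ 0.78781696 -1.01461239 -0.0502597 ] [532.4992874   65.88013733 168.67273727]
```

View pics/s11.png

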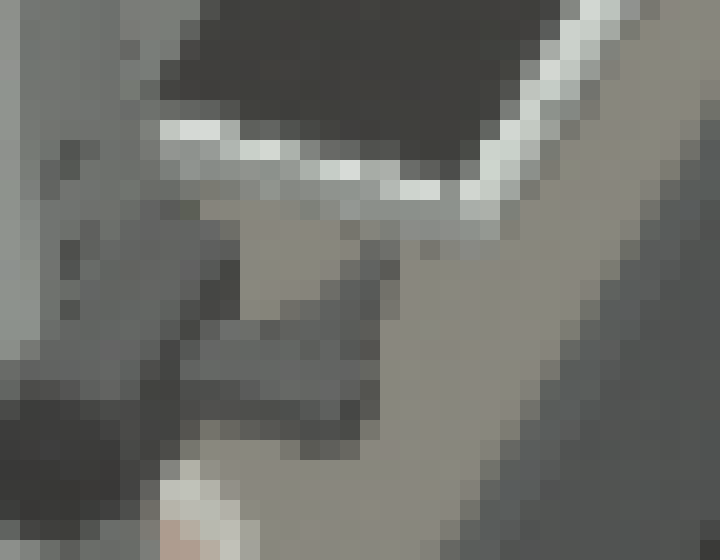

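View pics/s11f.png

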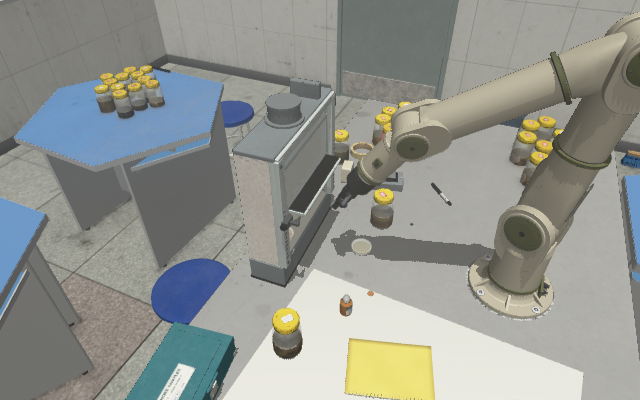

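View pics/w11.png

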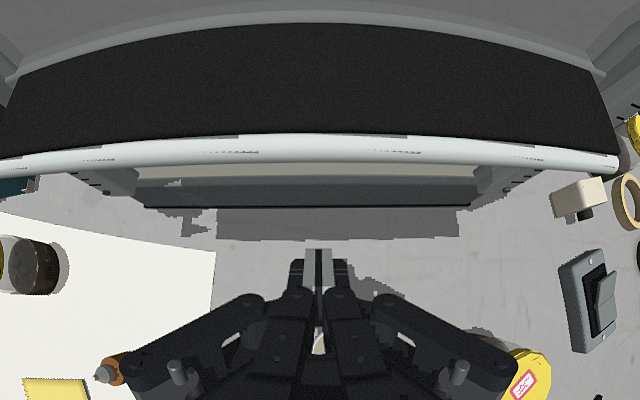

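The window stayed put and the arm is clear. In the wrist view the rocker is still on, at (590,300). One more wrist view of the pointer and lip end will serve as an independent height check.

Call:
play_rows --series '[[[-0.03,0.3,0.15],[0,0,0]],[[-0.05,0.6,0.3],[0,0,0]],[[-0.05,0.8,0.4],[0,0,0]],[[-0.05,0.8,0.4],[0,0,0]],[[-0.05,0.8,0.4],[0,0,0]]]'

```text
clock: 10.9
tcp_pos: [433.3, 146.1, 354.1]
ee_rot: [[0.556, 0.036, -0.83], [0.001, -0.999, -0.043], [-0.831, 0.023, -0.556]]
force: [0.5, -1.4, 0.2]
grip_width: -0.2
```

```bash
python3 - <<'E'
from h import *
s=arm.read_state();print(s['clock'],s['tcp_pos'],s['joints'].round(2),s['force'], s['tcp_pos']+173.4*s['ee_rot'][:,0])
np.savez('w12.npz',p=s['tcp_pos'],R=s['ee_rot'])
im=arm.get_image('wrist')[:,:,::-1]
cv2.imwrite('pics/w12.png',im)
cv2.imwrite('pics/w12z.png',cv2.resize(im[60:200,0:200],None,fx=4,fy=4,interpolation=cv2.INTER_CUBIC))
E
```

```text
10.9 [433.25821366 146.12991602 354.13064499] [ 0.38 -0.14 -0.81  2.11  0.25  0.61 -2.14] [ 0.52549887 -1.43999583  0.19674365] [529.69480371 146.22739529 210.02119146]
```

View pics/w12.png

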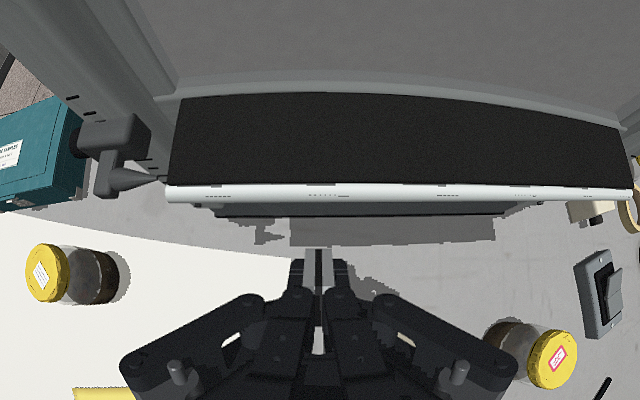

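View pics/w12z.png

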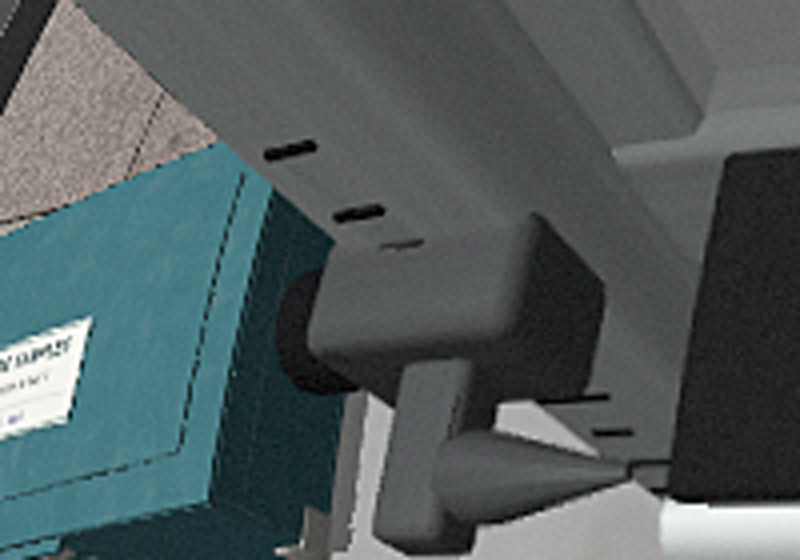

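```bash
python3 - <<'E'
from lip import *
L=lambda n:(lambda w:(w['p'],w['R']))(np.load(n))
a,b=L('w4.npz'),L('w12.npz')
def tri(obs):
    A=np.zeros((3,3));B=np.zeros(3)
    for e,d in obs: M=np.eye(3)-np.outer(d,d);A+=M;B+=M@e
    return np.linalg.solve(A,B)
ra,rb,rs=ray('wrist',(60.5,189.7),a),ray('wrist',(157.5,178),b),ray('side',(300.4,216.3))
for n,o in (('w4w12',(ra,rb)),('w12s',(rb,rs)),('w4s',(ra,rs)),('all',(ra,rb,rs))): print(n,tri(o).round(1))
# lip from w12: rubber front-left corner, side front-left top corner
print(lip(b,[('wrist',(167,184.3),(6,138,18)),('wrist',(632,187),(6,-138,18)),('wrist',(182,97),(50,138,18)),('wrist',(620,129),(50,-138,18)),('side',(305,213.2),(0,140,14))]))
print(lip(b,[('wrist',(167,184.3),(6,138,18)),('side',(305,213.2),(0,140,14))]))
E
```

```text
w4w12 [560.2 222.2 250.3]
w12s [559.6 222.7 248.8]
w4s [559.4 223.  249.2]
all [559.8 222.9 249.2]
(array([ 239.8, -126.1,    0.6]), array([[-0. , -0.3],
       [ 2.7,  0.7],
       [ 0.2,  0.7],
       [-2.4, -1. ],
       [ 0.1,  0.6]]))
(array([ 2.409e+02, -1.265e+02,  1.000e-01]), array([[-0. , -0.1],
       [ 0.3,  0.2]]))
```

```bash
python3 - <<'E'
from station import arm
s=arm.read_state();print(s['clock'],s['qd'].round(3),s['force']); print(arm.close_job())
E
```

```text
10.95 [ 0.003 -0.     0.017  0.017 -0.003  0.003  0.001] [-0.90699098 -0.83632     0.64920312]
the job is handed in; nothing more can be done
None
```

I switched on the fan, raised the window level with the pointer and handed the job in at 10.95 s. The hand-in gives no verdict.

- **Fan:** I pressed the rocker's raised half down to its stop, with about 10 N and the fingertip at z ≈ 51 mm. Later pictures show it still on, with its far half raised.
- **Window:** I pushed the lip up with the closed fingers from beneath its front edge, in small steps. I then backed off downward and out, and the window stayed where it was.
- **Height check:** The last measurements put the pointer tip at z = 249 mm and the middle of the lip end at 247–248 mm, about 1–2 mm low against the 10 mm allowed. Estimates of the tip from different pairs of camera views ran from 248.8 to 250.3 mm.
- **Final state:** The arm stood clear of everything, with force readings at noise level. The bystanders showed no visible shift in the side view, but I judged that by eye and did not measure it.

- **Tilt short of plan:** The arm reached only 34–36° of finger tilt instead of the planned 40°, because some joints were near their limits. The finger did not slip off the lip.
- **Sideways force:** The lip pushed back on the fingers with up to about 14 N while rising.

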